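# Tension the conveyor take-up and press the grease coupler onto its nipple

## Task

On the packing bench, wind the handwheel clockwise by its red crank knob until the blue bearing carriage touches the yellow stop. Then pick up the orange-handled grease coupler and press it squarely onto the tilted brass nipple of the carriage until it snaps fully home, and finish holding it pressed there with the gripper, because its spring throws it back off if you let go; the carriage must still be against the stop. Do not knock the tape roll, carton, wrench or can about.

Things in the scene. Friction and masses are not known exactly. Their poses are not given: they have to be found in the camera images.
- wheel_hub (a point): Centre of the black handwheel, on its vertical axis, in the rim's mid-plane, 75 mm above the bench. The rim is 122 mm across and 12 mm thick; the wheel stands on a grey gearbox at one end of the grey take-up unit (315 x 140 mm base plate fixed to the bench). The point turns with the wheel.
- crank_grip (a point): Centre of the red upright crank knob on the handwheel: a cylinder 20 mm in diameter and 46 mm tall, its foot 8 mm above the rim's mid-plane, 45 mm from the wheel's axis, its centre 106 mm above the bench. It spins freely on its pin, so it can be pinched from above and led round in a circle without turning the hand. About 2.5 N along the circle turns the wheel.
- wheel (a joint): Handwheel angle in rad, growing clockwise seen from above, 0 to 6.0. At 6.0 the carriage is hard against the stop and the wheel will go no farther. It stays where it is left. Starts between 0 and 2.
- carriage (a joint): Travel of the blue bearing carriage (housing 62 x 70 mm, its top 88 mm above the bench) along the take-up unit in m: 0.006 m per rad of the wheel, 0.036 when it touches the yellow stop block.
- nipple_tip (a point): Tip of the brass nipple on the carriage, about 130 mm above the bench, travelling with the carriage. Its z axis points out along the nipple, which leans 30 degrees from vertical towards the robot's side of the unit, square to the carriage's travel. The nipple is 14 mm in diameter, its last 6 mm tapering to 6 mm; at rest it stands 18 mm out of the steel collar.
- collar_top (a point): Centre of the top face of the steel spring collar round the nipple (32 mm in diameter), z axis out along the nipple; at rest 18 mm below the nipple's tip. It moves with the collar. On either side of it, along the carriage's travel, stands a red spring jaw with a 10 mm steel roller (31 mm between the rollers) that gives way outward as the coupler's flange passes and clicks in above it when home.
- collar (a joint): How far the collar is pushed down along the nipple, m: 0 at rest, 0.010 at its end stop (fully home). The push is about 14 N over the first millimetres, drops to about 9 N near 8.5 mm as the jaws snap in over the flange, and rises past 15 N at the end stop; let go, the spring throws the coupler back.
- takeup: The whole grey take-up unit, fixed to the bench, with all it carries; its origin is on the bench under the unit, 140 mm from the wheel's axis; y axis along the carriage's travel towards the stop, x axis away from the robot's side.
- coupler_center (a point): Middle of the grease coupler, half-way up; z axis towards its closed upper end. A round tool 96 mm long, 250 g, standing mouth down on a black rubber pad (110 x 110 x 6 mm), its middle 54 mm above the bench. The handle, orange with black rings, is 30 mm in diameter and takes the upper 60 mm; the steel nose below is 30 mm with a 36 mm flange 4 mm thick round the mouth.
- coupler_mouth (a point): Centre of the coupler's open mouth, at its lower end, 48 mm below its middle; z axis towards the closed end. The bore is 19 mm in diameter and 36 mm deep; the flange round it is what pushes the collar down.
- coupler: The whole coupler; its origin is the centre of the mouth, axes as coupler_mouth.
- tape: Yellow roll of tape lying flat, 90 mm across, 48 mm tall, origin at the centre of its underside. Leave alone.
- carton: Small open carton 100 x 120 x 70 mm, origin at the centre of its underside. Leave alone.
- wrench: Steel wrench 160 mm long lying on the bench. Leave alone.
- oilcan: White can 56 mm across, 130 mm tall, origin at the centre of its underside. Leave alone.
Not all that is in view belongs to the job. What is shaped like the coupler but green or purple is not meant.

How it is judged:
By the outcome, as a careful person would: the job done as asked, in the order asked, and still so for the second after the job is handed in, while the arm keeps its last pose, push and grip.
It also fails if it takes over 58 s, if anything falls off the work surface, if the arm or the gripper's body presses on something with over 40 N, if the wrist force passes 120 N, or if a joint passes its speed limit or range.

## Robot

A 6-joint arm with a two-finger parallel gripper is mounted at the origin on the work surface. World frame = base frame: x ahead of the robot, y to its left, z up, the work surface at z = 0. Lengths are in mm, angles in rad, forces in N, time in s.
With the tool pointing down it reaches from about 350 to 1000 mm from the base axis. Payload 7.1 kg.
Tool frame: the origin (TCP) lies on the centre line of the jaws, within the pads' length; the fingertips stand 19 mm ahead of it and the grasp point (between the pads) is the TCP; z points along the fingers, y is the direction in which the jaws open and shut (so a half turn about z gives the same grasp; the last joint's range is limited). The gripper opens to 85 mm and grips with 20 to 120 N. Pads are 22 mm wide; open, the fingers measure 114 mm over their backs; the gripper's body (76 mm by 85 mm) begins 54 mm behind the grasp point. The pads swing forward as they close: fully open they stand 13 mm farther back than shut.
Start: joints at [1.29, 0.423, 1.63, -0, 1.089, -0.019], TCP at [161.731, 603.695, 250.319] pointing down, gripper open.
Joint ranges: [-3, 3], [-0.9, 2.11], [0.09, 2.58], [-1.31, 4.45], [0.11, 2.69], [-2.54, 2.54]. Speed limits (rad/s): [2.39, 2.39, 3.01, 3.14, 3.14, 3.14].

## Interface

Orientations are given as a 3x3 rotation matrix whose columns are the frame's x, y, z axes.
In Python, from bench import monitor, eyes, finish_job gives the robot as it stands. The module is installed in compiled form; this text tells all that it offers.
- The arm moves only by the tool play_rows, never from a script. Its argument "deltas" is a list of rows, each an object with "hand": the finger opening in m, from 0 to 0.0854; "dp": the shift along the tool's x, y, z in m, a list of three; "spin": the turn about the tool's z in degrees. In form: [{"hand": hand, "dp": [dx, dy, dz], "spin": spin}, ...]. A call has 1 to 10 rows; each row is the pose to reach, as a shift and turn from the pose measured when the call began, along the tool's axes at that moment; what a row does not reach only later rows make up. A row lasts 1/10 s, in which the tool goes at most 50 mm and 8.59 degrees, less where a joint would pass 70% of its speed; a pose out of reach is approached as far as the arm can. A call with a gripper value outside its range is refused whole. The fingers move at their own pace and stop on an object; "grip_force" is the grip in N (left out, the last holds). Time passes only in rows, so rows that repeat a pose let the fingers close. It gives the time, the measured TCP pose, the force and the opening at its end, in the units of the state.
- monitor.read_state(): the state, without advancing time (a new reading comes with each control period).
- eyes.read_camera(name): name is "scene" or "top"; returns the picture (480x640x3 uint8, blue, green, red); there is no depth.
- eyes.camera_params(name): a dict with "camera_matrix" (3x3 intrinsics, pixels), "eye" and "rotation" of the camera in the world. Camera axes: x right, y down, z forward; pixel columns grow to the right and rows downward; lengths in mm; the calibration is good to about 2 mm. A picture is of the moment at which its call begins. camera_params takes no time and is no camera call.
- finish_job(): hands the job in, once; it reports no verdict.
The state is a dict: "time": time; "joint_positions": joint angles; "joint_velocities": joint speeds; "tau": joint torques, N m; "tcp_pos": TCP position; "ee_rot": TCP orientation; "contact_force": force on the tool from outside, world axes, zero at the start; "moment": the same for the moment, N m; "grip_width": opening from 0.0 (shut) to 1.0 (fully open).
Only numpy, scipy, OpenCV 4.12 (cv2) and the standard library are available. Lean on these libraries where they do the work, as an engineer would, in place of code of your own. Each camera call takes 0.05 s, during which the arm holds its last target. There are 200 camera calls.

## Working session

There is one attempt and no reset: what is moved stays moved. The work goes in short steps, Python scripts to look and compute and a tool call to move; the robot and the scene stay as the last step left them, time stands still between calls to the robot, and variables do not carry over. Pictures are saved under pics/ and viewed, about 8 in all and at most 12, crops included, and the job is handed in when it is done.

Besides the shell and the picture viewer there is one more tool, called after "Emit:" by a JSON object that holds its "name" and its "arguments", one argument or row to a line. play_rows: Moves the arm, as the interface text tells. Its arguments: {"type":"object","properties":{"deltas":{"type":"array","items":{"type":"object","properties":{"hand":{"type":"number"},"dp":{"type":"array","items":{"type":"number"}},"spin":{"type":"number"}}}},"grip_force":{"type":"number"}},"required":["deltas"]}

```bash
mkdir -p pics
python3 - <<'E'
from bench import monitor, eyes
import cv2
for n in("scene","top"):
    im=eyes.read_camera(n); cv2.imwrite(f"pics/{n}0.png",im)
    print(n,eyes.camera_params(n))
print(monitor.read_state())
E
```

```text
scene {'camera_matrix': array([[445.29988733,   0.        , 317.79596931],
       [  0.        , 445.29988733, 242.02685162],
       [  0.        ,   0.        ,   1.        ]]), 'eye': array([1144.12867212, -255.1880746 ,  768.72602819]), 'rotation': array([[ 0.43172175,  0.62924165, -0.64627492],
       [ 0.90183713, -0.31501105,  0.29573271],
       [-0.0174964 , -0.71050897, -0.7034706 ]])}
top {'camera_matrix': array([[577.65160618,   0.        , 316.11065484],
       [  0.        , 577.65160618, 238.25425307],
       [  0.        ,   0.        ,   1.        ]]), 'eye': array([ 331.94864426,    3.48013346, 1430.35781232]), 'rotation': array([[-0.01564763, -0.98388675,  0.17810676],
       [-0.99979438,  0.01769377,  0.00990558],
       [-0.01289735, -0.17791514, -0.98396131]])}
{'time': 0.1, 'joint_positions': array([ 1.29002547e+00,  4.23773136e-01,  1.63065233e+00, -9.70862352e-06,
        1.08859693e+00, -1.90221649e-02]), 'joint_velocities': array([ 0.00050132, -0.00102579, -0.00075707, -0.0003626 , -0.00019101,
        0.0002661 ]), 'tau': array([ 4.79647806e-04, -5.58426619e+01, -2.82445318e+01, -4.20492074e-05,
        2.90904602e-03,  2.48900911e-06]), 'tcp_pos': array([161.58629146, 603.24307973, 249.60273809]), 'ee_rot': array([[-9.65940108e-01,  2.58765448e-01, -3.87911044e-04],
       [ 2.58765738e-01,  9.65939128e-01, -1.37613798e-03],
       [ 1.86014946e-05, -1.42964496e-03, -9.99998978e-01]]), 'contact_force': array([ 0.77184841, -0.26619431, -0.63876842]), 'moment': array([0.05610861, 0.01156852, 0.02058939]), 'grip_width': 0.9972223078932853}
```

View pics/scene0.png

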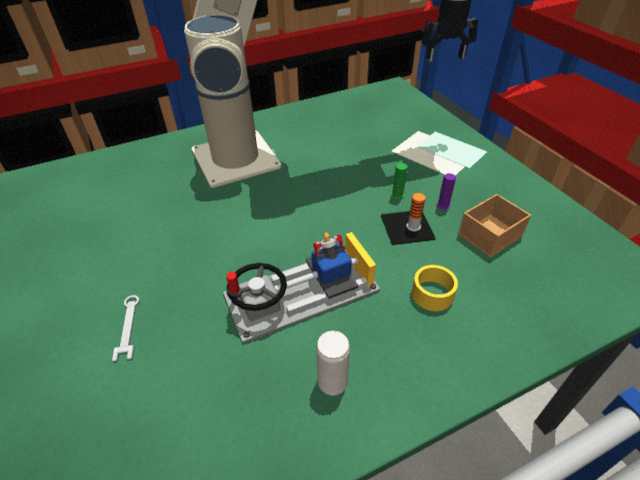

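View pics/top0.png

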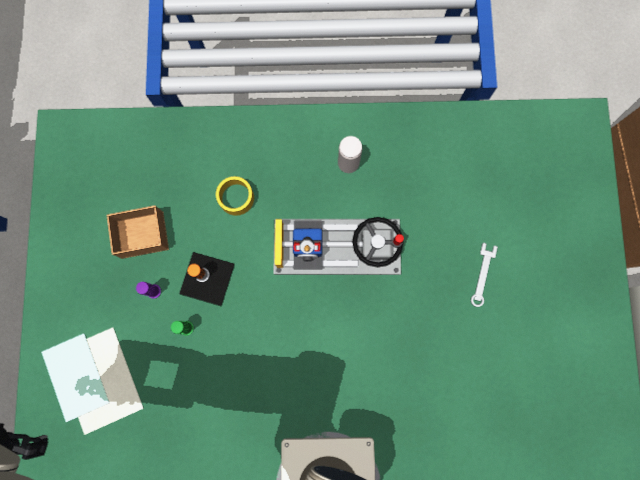

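Scene view: wheel about (257,286), red knob (232,283), nipple (326,240), orange coupler (417,210). Top view: wheel hub about (377,241), knob (399,239), nipple (307,247), coupler top (194,270), and the stop at column 278. I'll zoom in for exact pixels.

```bash
cat > h.py <<'E'
import numpy as np, cv2
from bench import monitor, eyes
P={n:eyes.camera_params(n) for n in("scene","top")}
def ray(n,uv):
    p=P[n]; d=p["rotation"]@np.linalg.solve(p["camera_matrix"],[uv[0],uv[1],1.]); return p["eye"],d/np.linalg.norm(d)
def plane(n,uv,z):
    e,d=ray(n,uv); return e+d*(z-e[2])/d[2]
def tri(a,b):
    (e1,d1),(e2,d2)=ray("scene",a),ray("top",b)
    t=np.linalg.lstsq(np.c_[d1,-d2],e2-e1,rcond=None)[0]
    p,q=e1+t[0]*d1,e2+t[1]*d2; return (p+q)/2,np.linalg.norm(p-q)
def proj(n,X):
    p=P[n]; c=p["camera_matrix"]@(p["rotation"].T@(np.asarray(X,float)-p["eye"])); return c[:2]/c[2]
def blob(im,lo,hi,roi):
    x0,y0,x1,y1=roi; h=cv2.cvtColor(im[y0:y1,x0:x1],cv2.COLOR_BGR2HSV)
    m=cv2.inRange(h,np.array(lo),np.array(hi)); k,l,s,c=cv2.connectedComponentsWithStats(m)
    i=1+np.argmax(s[1:,4]); return s[i]+np.array([x0,y0,0,0,0]),c[i]+[x0,y0],(l==i)
def crop(im,roi,k): 
    x0,y0,x1,y1=roi; return cv2.resize(im[y0:y1,x0:x1],None,fx=k,fy=k,interpolation=cv2.INTER_CUBIC)
E
python3 - <<'E'
from h import *
s=cv2.imread("pics/scene0.png");t=cv2.imread("pics/top0.png")
a=crop(t,(265,205,415,285),5);cv2.imwrite("pics/tz.png",a)
b=crop(s,(215,225,385,345),4.5);cv2.imwrite("pics/sz.png",b)
# wheel rim: dark pixels
g=cv2.cvtColor(t,cv2.COLOR_BGR2GRAY)[210:272,348:410]; m=(g<40).astype(np.uint8)*255
k,l,st,c=cv2.connectedComponentsWithStats(m);i=1+np.argmax(st[1:,4]);ct=max(cv2.findContours((l==i).astype(np.uint8),0,1)[0],key=len)
el=cv2.fitEllipse(cv2.convexHull(ct));uv=np.array(el[0])+[348,210];print("rim",el,uv,plane("top",uv,78))
for n,im,roi in(("top",t,(385,228,410,252)),("scene",s,(222,265,245,298))):
    r=blob(im,(0,150,60),(6,255,255),roi);print("red",n,r[:2],plane(n,r[1],129 if n=="top" else 106))
for n,im,roi in(("top",t,(180,255,215,290)),("scene",s,(400,185,435,240))):
    r=blob(im,(5,170,120),(16,255,255),roi);print("or",n,r[:2],plane(n,r[1],102 if n=="top" else 72))
for n,im,roi in(("top",t,(268,210,290,275)),("scene",s,(335,225,385,290))):
    r=blob(im,(20,150,80),(35,255,255),roi);print("yel",n,r[:2])
E
```

```text
rim ((29.571138381958008, 31.45043182373047), (48.77381896972656, 49.863807678222656), 92.2737808227539) [377.57113838 241.45043182] [ 566.40698641 -128.65691345   78.        ]
red top (array([394, 234,  10,  11,  83]), array([398.25301205, 238.96385542])) [ 562.48506209 -171.05768812  129.        ]
red scene (array([226, 272,  13,  22, 195]), array([232.40512821, 282.3025641 ])) [ 561.36631124 -173.42477175  106.        ]
or top (array([187, 264,  14,  13,  41]), array([194.29268293, 269.65853659])) [503.4264869  300.68948978 102.        ]
or scene (array([413, 193,  12,  10,  98]), array([418.39795918, 197.81632653])) [475.48356637 325.43376087  72.        ]
yel top (array([275, 220,   8,  48, 315]), array([278.46984127, 243.06984127]))
yel scene (array([346, 233,  30,  53, 644]), array([360.64751553, 257.82142857]))
```

View pics/tz.png

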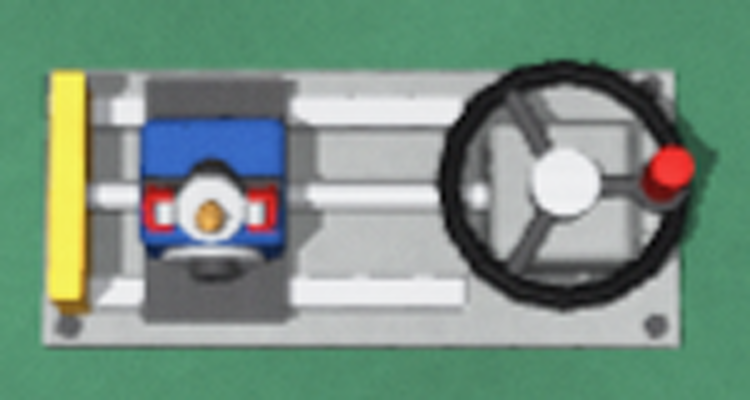

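View pics/sz.png

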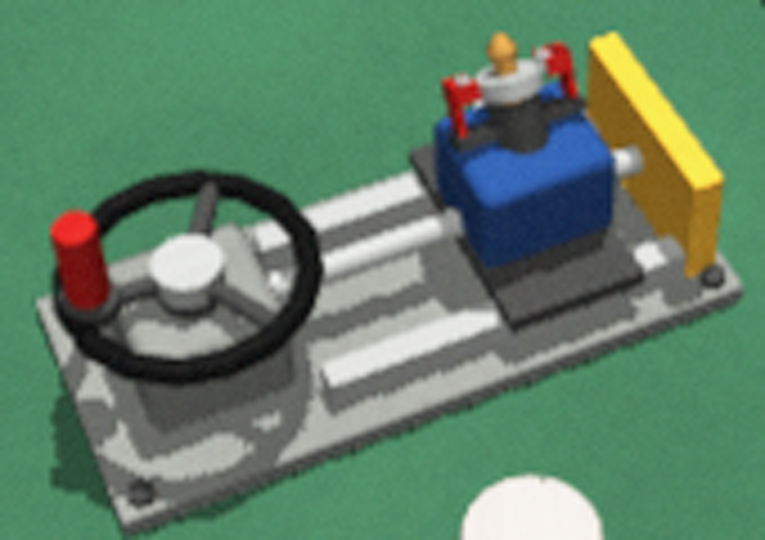

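Crops: the knob's top is at zoomed (672,168) in the top view. The nipple tip is at about (211,222) there and (502,38) in the scene crop. The carriage stands about 50 zoomed px short of the stop.

Run:
```python
from h import *
np.set_printoptions(precision=1,suppress=True)
T=lambda x,y:np.array([265+x/5,205+y/5]);S=lambda x,y:np.array([215+x/4.5,225+y/4.5])
hub=plane("top",[377.57,241.45],75);print("hub",hub)
kt=tri(S(76,228),T(672,166));print("knobtop",kt,plane("top",T(672,166),129),plane("scene",S(76,228),129))
print("hub tri",tri(S(187,250),T(566,180)))
print("nip",tri(S(502,36),T(211,222)))
print("coup",tri([418,197.5],[194,270.3]),plane("top",[194,270.3],102),plane("scene",[418,197.5],102))
c=[plane("top",T(*p),8)[:2] for p in((45,70),(677,72),(680,348),(43,346))];print("base",c)
print("center",np.mean(c,0))
st=monitor.read_state();print(st["tcp_pos"])
for n,q in(("knob",[*plane("top",T(672,166),129)[:2],170]),): print(n,st["ee_rot"].T@(q-st["tcp_pos"]))
print("yaw of tool x",np.degrees(np.arctan2(*st["ee_rot"][[1,0],0])))
print("carriage px: stop right edge, carriage left edge", plane("top",T(88,180),80),plane("top",T(142,180),80))
```

```text
hub [ 566.9 -128.9   75. ]
knobtop (array([ 564.5, -172.9,  128.5]), np.float64(1.8928551280206183)) [ 564.2 -173.7  129. ] [ 565.3 -172.1  129. ]
hub tri (array([ 565.4, -127.9,   91.4]), np.float64(2.057530461211525))
nip (array([542.3,  38.8, 131.4]), np.float64(3.4130105715717773))
coup (array([502. , 301.4, 101. ]), np.float64(0.4525861967896201)) [501.9 301.3 102. ] [502.9 300.3 102. ]
base [array([640.6, 123.1]), array([ 633.7, -194.7]), array([ 494.4, -190.4]), array([500.8, 124.5])]
center [567.4 -34.4]
[161.6 603.2 249.6]
knob [-590.  -646.2   80.5]
yaw of tool x 165.00316199311936
carriage px: stop right edge, carriage left edge [571.2  96.8  80. ] [570.7  71.1  80. ]
```

Emit:
{"name": "play_rows", "arguments": {
  "deltas": [
    {"hand": 0.05,"dp": [-0.59,-0.646,0.06],"spin": -14},
    {"hand": 0.05,"dp": [-0.59,-0.646,0.06],"spin": -14},
    {"hand": 0.05,"dp": [-0.59,-0.646,0.06],"spin": -14},
    {"hand": 0.05,"dp": [-0.59,-0.646,0.06],"spin": -14},
    {"hand": 0.05,"dp": [-0.59,-0.646,0.06],"spin": -14},
    {"hand": 0.05,"dp": [-0.59,-0.646,0.06],"spin": -14},
    {"hand": 0.05,"dp": [-0.59,-0.646,0.06],"spin": -14},
    {"hand": 0.05,"dp": [-0.59,-0.646,0.06],"spin": -14},
    {"hand": 0.05,"dp": [-0.59,-0.646,0.06],"spin": -14},
    {"hand": 0.05,"dp": [-0.59,-0.646,0.06],"spin": -14}
  ],
  "grip_force": 40
}}

```text
time: 1.1
tcp_pos: [391.6, 158.8, 216.2]
ee_rot: [[-1.0, 0.017, -0.0], [0.017, 1.0, -0.001], [0.0, -0.001, -1.0]]
contact_force: [-0.4, -0.3, -0.3]
grip_width: 0.586
```

```bash
cat > to.py <<'E'
# usage: to.py x y z [yaw_of_tool_y_deg] -> dp (m), spin (deg)
import sys; from h import *
np.set_printoptions(precision=4,suppress=True)
s=monitor.read_state(); R=s["ee_rot"]; a=list(map(float,sys.argv[1:]))
print("t",s["time"],"tcp",s["tcp_pos"],"F",s["contact_force"],"grip",s["grip_width"])
print("dp",R.T@(np.array(a[:3])-s["tcp_pos"])/1000)
y=np.degrees(np.arctan2(R[1,1],R[0,1])); print("yaw y",y,"spin",-((a[3] if len(a)>3 else y)-y), "zaxis",R[:,2],"q",s["joint_positions"])
E
python3 to.py 564.8 -173 190 88.8
```

```text
t 1.1 tcp [391.5876 158.8375 216.152 ] F [-0.3735 -0.2729 -0.2605] grip 0.5863766406606715
dp [-0.1789 -0.3288  0.0265]
yaw y 89.0150010807393 spin 0.2150010807392988 zaxis [-0.0002 -0.0013 -1.    ] q [ 0.3579  0.1754  2.0863 -0.0014  0.8805 -1.1948]
```

Emit:
{"name": "play_rows", "arguments": {
  "deltas": [
    {"hand": 0.05,"dp": [-0.175,-0.332,0.026],"spin": 0},
    {"hand": 0.05,"dp": [-0.175,-0.332,0.026],"spin": 0},
    {"hand": 0.05,"dp": [-0.175,-0.332,0.026],"spin": 0},
    {"hand": 0.05,"dp": [-0.175,-0.332,0.026],"spin": 0},
    {"hand": 0.05,"dp": [-0.175,-0.332,0.026],"spin": 0},
    {"hand": 0.05,"dp": [-0.175,-0.332,0.026],"spin": 0},
    {"hand": 0.05,"dp": [-0.175,-0.332,0.026],"spin": 0},
    {"hand": 0.05,"dp": [-0.175,-0.332,0.026],"spin": 0},
    {"hand": 0.05,"dp": [-0.175,-0.332,0.026],"spin": 0},
    {"hand": 0.05,"dp": [-0.175,-0.332,0.026],"spin": 0}
  ]
}}

```text
time: 2.1
tcp_pos: [560.2, -176.3, 189.8]
ee_rot: [[-1.0, 0.019, -0.002], [0.019, 1.0, -0.0], [0.002, -0.001, -1.0]]
contact_force: [-0.9, 0.7, 0.4]
grip_width: 0.586
```

```bash
python3 to.py 564.8 -173 112 88.8
```

```text
t 2.1 tcp [ 560.1707 -176.3102  189.8142] F [-0.916   0.717   0.4059] grip 0.5855035181195724
dp [-0.0047  0.0034  0.0778]
yaw y 88.93680558507234 spin 0.13680558507233798 zaxis [-0.0018 -0.0005 -1.    ] q [-0.3247  0.4444  1.7583 -0.0013  0.9403 -1.8762]
```

Emit:
{"name": "play_rows", "arguments": {
  "deltas": [
    {"hand": 0.05,"dp": [-0.005,0.003,0.04],"spin": 0},
    {"hand": 0.05,"dp": [-0.005,0.003,0.076],"spin": 0},
    {"hand": 0.05,"dp": [-0.005,0.003,0.076],"spin": 0},
    {"hand": 0.0,"dp": [-0.005,0.003,0.076],"spin": 0},
    {"hand": 0.0,"dp": [-0.005,0.003,0.076],"spin": 0},
    {"hand": 0.0,"dp": [-0.005,0.003,0.076],"spin": 0},
    {"hand": 0.0,"dp": [-0.005,0.003,0.076],"spin": 0}
  ]
}}

```text
time: 2.8
tcp_pos: [566.2, -173.1, 115.9]
ee_rot: [[-1.0, 0.019, 0.001], [0.019, 1.0, -0.001], [-0.001, -0.001, -1.0]]
contact_force: [-1.1, 5.5, 8.0]
grip_width: 0.225
```

```bash
python3 to.py 564.8 -173 112 88.8
```

```text
t 2.8 tcp [ 566.1654 -173.1395  115.8521] F [-1.0581  5.5021  7.9581] grip 0.2251609252505447
dp [0.0014 0.0001 0.0039]
yaw y 88.9333196946784 spin 0.13331969467840565 zaxis [ 0.0011 -0.0007 -1.    ] q [-0.3167  0.5557  1.7842 -0.0004  0.8004 -1.8686]
```

Emit:
{"name": "play_rows", "arguments": {
  "deltas": [
    {"hand": 0.0,"dp": [0.0111,0.0014,0],"spin": 0},
    {"hand": 0.0,"dp": [0.0216,0.0055,0],"spin": 0},
    {"hand": 0.0,"dp": [0.0307,0.0121,0],"spin": 0},
    {"hand": 0.0,"dp": [0.0379,0.0207,0],"spin": 0},
    {"hand": 0.0,"dp": [0.0427,0.0308,0],"spin": 0},
    {"hand": 0.0,"dp": [0.0449,0.0418,0],"spin": 0},
    {"hand": 0.0,"dp": [0.0443,0.053,0],"spin": 0},
    {"hand": 0.0,"dp": [0.0409,0.0637,0],"spin": 0},
    {"hand": 0.0,"dp": [0.035,0.0733,0],"spin": 0},
    {"hand": 0.0,"dp": [0.0269,0.0811,0],"spin": 0}
  ]
}}

```text
time: 3.8
tcp_pos: [540.2, -92.1, 116.1]
ee_rot: [[-1.0, 0.018, 0.001], [0.018, 1.0, -0.002], [-0.001, -0.002, -1.0]]
contact_force: [2.4, -7.7, -7.3]
grip_width: 0.216
```

```bash
python3 to.py 566.7 -128.5 116 88.8
python3 - <<'E'
from h import *
t=eyes.read_camera("top"); s=eyes.read_camera("scene")
a=crop(t,(265,195,415,285),5); b=crop(s,(215,215,385,345),3);a=cv2.resize(a,None,fx=.8,fy=.8);cv2.imwrite("pics/m1.png",cv2.vconcat([a[:,:510],b[:240]]))
E
```

```text
t 3.8 tcp [540.2099 -92.0624 116.0608] F [ 2.4096 -7.7324 -7.3039] grip 0.21604834794097486
dp [-0.0271 -0.036   0.0002]
yaw y 88.96476124540796 spin 0.16476124540795922 zaxis [ 0.0011 -0.0023 -1.    ] q [-0.1895  0.5056  1.8837 -0.003   0.7508 -1.74  ]
```

View pics/m1.png

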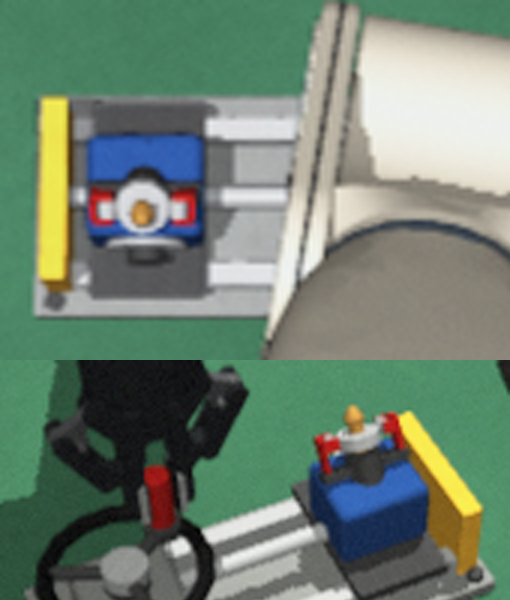

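Knob held and following; the carriage is now about 10 mm from the stop. I'll continue.

Emit:
{"name": "play_rows", "arguments": {
  "deltas": [
    {"hand": 0.0,"dp": [-0.0079,0.0047,0],"spin": 0},
    {"hand": 0.0,"dp": [-0.0163,0.0077,0],"spin": 0},
    {"hand": 0.0,"dp": [-0.0252,0.009,0],"spin": 0},
    {"hand": 0.0,"dp": [-0.0342,0.0084,0],"spin": 0},
    {"hand": 0.0,"dp": [-0.0429,0.0061,0],"spin": 0},
    {"hand": 0.0,"dp": [-0.0509,0.0022,0],"spin": 0},
    {"hand": 0.0,"dp": [-0.0581,-0.0033,0],"spin": 0},
    {"hand": 0.0,"dp": [-0.0639,-0.0101,0],"spin": 0}
  ]
}}

```text
time: 4.7
tcp_pos: [604.9, -102.6, 116.0]
ee_rot: [[-1.0, 0.018, 0.001], [0.018, 1.0, -0.001], [-0.001, -0.001, -1.0]]
contact_force: [-5.8, -0.2, -0.7]
grip_width: 0.222
```

```bash
python3 to.py 566.7 -128.5 116 88.8
```

```text
t 4.7 tcp [ 604.9224 -102.6277  116.0051] F [-5.7692 -0.2141 -0.7497] grip 0.22180971556057544
dp [ 0.0378 -0.0266 -0.    ]
yaw y 88.97681878275355 spin 0.176818782753557 zaxis [ 0.0008 -0.0006 -1.    ] q [-0.1872  0.5803  1.7341 -0.0006  0.8262 -1.7397]
```

Emit:
{"name": "play_rows", "arguments": {
  "deltas": [
    {"hand": 0.0,"dp": [-0.0014,-0.0045,0],"spin": 0},
    {"hand": 0.0,"dp": [-0.0034,-0.0086,0],"spin": 0},
    {"hand": 0.0,"dp": [-0.005,-0.0128,0],"spin": 0},
    {"hand": 0.0,"dp": [-0.0055,-0.015,0],"spin": 0},
    {"hand": 0.0,"dp": [-0.0055,-0.015,0],"spin": 0}
  ]
}}

```text
time: 5.2
tcp_pos: [610.9, -116.6, 116.1]
ee_rot: [[-1.0, 0.019, 0.002], [0.019, 1.0, 0.001], [-0.002, 0.001, -1.0]]
contact_force: [2.9, 8.7, -5.3]
grip_width: 0.22
```

```bash
python3 to.py 566.7 -128.5 116 88.8
python3 - <<'E'
from h import *
t=eyes.read_camera("top"); s=eyes.read_camera("scene")
a=crop(t,(265,195,345,285),6); b=crop(s,(280,215,390,305),5);cv2.imwrite("pics/m2.png",cv2.vconcat([a[:,:480][:150+100],b[:,:480]][:2]))
E
```

```text
t 5.2 tcp [ 610.925  -116.5894  116.0867] F [ 2.9209  8.7001 -5.2723] grip 0.22049640108929
dp [ 0.044  -0.0127 -0.    ]
yaw y 88.93020692599404 spin 0.13020692599404526 zaxis [ 0.0023  0.0014 -1.    ] q [-0.2085  0.5896  1.7151  0.0024  0.8349 -1.7623]
```

View pics/m2.png

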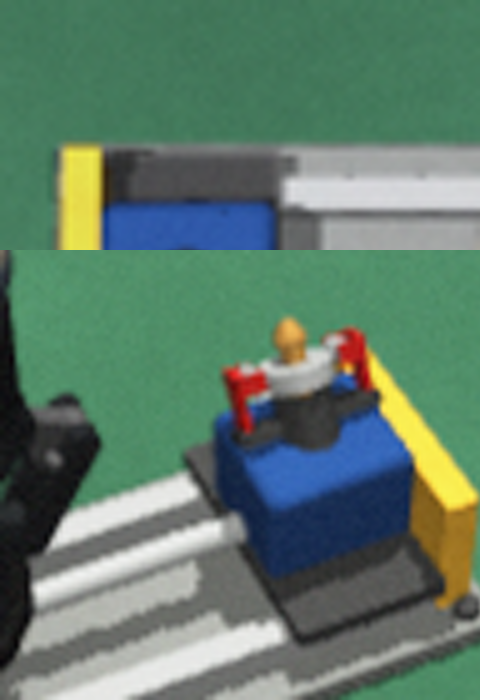

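The carriage is nearly at the stop (top view: blue at column 105, stop edge at 102). I'll push on until the force builds up.

Emit:
{"name": "play_rows", "arguments": {
  "deltas": [
    {"hand": 0.0,"dp": [-0.0005,-0.003,0],"spin": 0},
    {"hand": 0.0,"dp": [-0.0008,-0.006,0],"spin": 0},
    {"hand": 0.0,"dp": [-0.001,-0.009,0],"spin": 0},
    {"hand": 0.0,"dp": [-0.001,-0.009,0],"spin": 0}
  ]
}}

```text
time: 5.7
tcp_pos: [611.0, -117.7, 116.0]
ee_rot: [[-1.0, 0.021, -0.0], [0.021, 1.0, 0.013], [0.001, 0.013, -1.0]]
contact_force: [-0.0, 41.5, 2.1]
grip_width: 0.221
```

```bash
python3 to.py 566.7 -128.5 116 88.8
```

```text
t 5.7 tcp [ 611.0148 -117.7392  115.9558] F [-0.0464 41.5343  2.114 ] grip 0.22102091457548043
dp [ 0.0441 -0.0117 -0.0002]
yaw y 88.80810243390319 spin 0.008102433903189876 zaxis [-0.0005  0.0127 -0.9999] q [-0.2151  0.5918  1.7112  0.0166  0.8418 -1.7761]
```

Hard stop reached: 41 N against only 1 mm of motion. I'll relax, release and lift.

Emit:
{"name": "play_rows", "arguments": {
  "deltas": [
    {"hand": 0.0,"dp": [0,0.001,0],"spin": 0},
    {"hand": 0.045,"dp": [0,0.001,0],"spin": 0},
    {"hand": 0.045,"dp": [0,0.001,0],"spin": 0},
    {"hand": 0.045,"dp": [0,0.001,0],"spin": 0},
    {"hand": 0.045,"dp": [0,0.001,-0.05],"spin": 0},
    {"hand": 0.045,"dp": [0,0.001,-0.09],"spin": 0},
    {"hand": 0.05,"dp": [0.02,0.04,-0.11],"spin": 0},
    {"hand": 0.05,"dp": [0.04,0.08,-0.11],"spin": 0},
    {"hand": 0.05,"dp": [0.06,0.12,-0.11],"spin": 0}
  ]
}}

```text
time: 6.6
tcp_pos: [553.8, 2.1, 229.0]
ee_rot: [[-1.0, 0.023, 0.003], [0.023, 1.0, 0.012], [-0.003, 0.013, -1.0]]
contact_force: [-0.1, 0.4, -0.0]
grip_width: 0.58
```

```bash
python3 to.py 502 301 160 88.8
```

```text
t 6.6 tcp [553.8111   2.103  229.0383] F [-0.146   0.3975 -0.0215] grip 0.579967578676404
dp [0.0589 0.2967 0.0726]
yaw y 88.67815960832851 spin -0.12184039167148342 zaxis [ 0.003   0.0124 -0.9999] q [-0.0241  0.3449  1.808   0.015   0.986  -1.58  ]
```

Emit:
{"name": "play_rows", "arguments": {
  "deltas": [
    {"hand": 0.055,"dp": [0.01,0.05,0],"spin": 0},
    {"hand": 0.055,"dp": [0.02,0.1,0],"spin": 0},
    {"hand": 0.055,"dp": [0.03,0.15,0.015],"spin": 0},
    {"hand": 0.055,"dp": [0.04,0.2,0.03],"spin": 0},
    {"hand": 0.055,"dp": [0.05,0.25,0.04],"spin": 0},
    {"hand": 0.055,"dp": [0.059,0.297,0.06],"spin": 0},
    {"hand": 0.055,"dp": [0.059,0.297,0.06],"spin": 0},
    {"hand": 0.055,"dp": [0.059,0.297,0.06],"spin": 0}
  ]
}}

```text
time: 7.4
tcp_pos: [501.6, 302.1, 172.0]
ee_rot: [[-1.0, 0.021, 0.003], [0.021, 1.0, 0.012], [-0.002, 0.012, -1.0]]
contact_force: [-0.1, -0.2, -0.6]
grip_width: 0.642
```

```bash
python3 to.py 502 301 81 88.8
python3 - <<'E'
from h import *
t=eyes.read_camera("top"); s=eyes.read_camera("scene")
a=crop(t,(265,200,345,280),7); b=crop(s,(290,220,390,300),5);a=cv2.copyMakeBorder(a,0,0,0,0,0)
c=crop(s,(370,100,470,260),3.5)
W=np.zeros((560,900,3),np.uint8);W[:560,:560]=a;cv2.imwrite("pics/m3a.png",a)
W=np.zeros((560,850,3),np.uint8);W[:400,:500]=b;W[:560,500:850]=c;cv2.imwrite("pics/m3b.png",cv2.resize(W,(800,527)))
cv2.imwrite("pics/t3.png",t);cv2.imwrite("pics/s3.png",s)
E
```

```text
t 7.4 tcp [501.6075 302.1084 171.9959] F [-0.098  -0.1831 -0.6378] grip 0.6419010327637259
dp [-0.0002 -0.0022  0.091 ]
yaw y 88.80852902930978 spin 0.008529029309784164 zaxis [ 0.0026  0.0119 -0.9999] q [ 0.5174  0.4631  1.7788  0.0116  0.8916 -1.0399]
```

View pics/m3a.png

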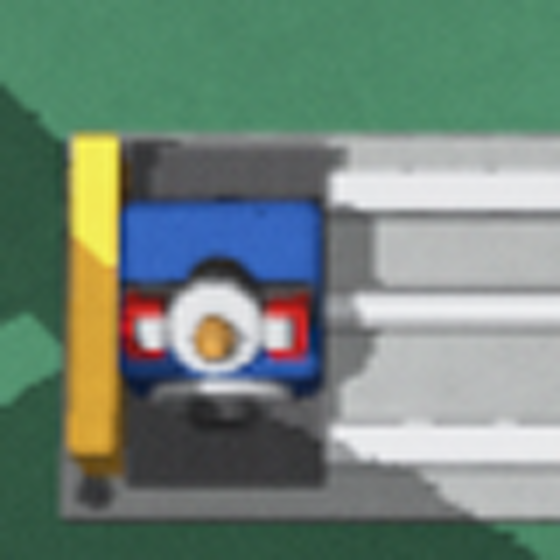

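View pics/m3b.png

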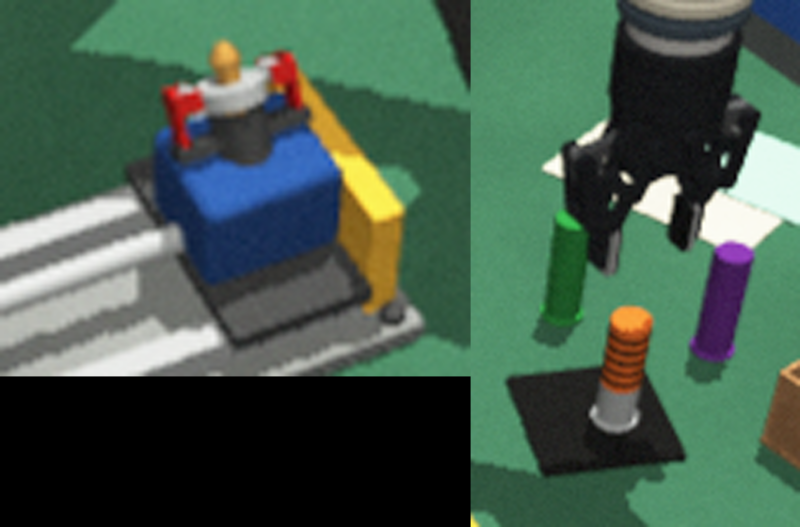

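The carriage is against the stop with no gap (blue edge at zoomed col 122, stop face at 121). The nipple tip is at about (212,351) in the top crop and (225,42) in the scene crop. The fingers straddle the coupler, so I'll go down and grasp it.

Emit:
{"name": "play_rows", "arguments": {
  "deltas": [
    {"hand": 0.055,"dp": [0,-0.001,0.04],"spin": 0},
    {"hand": 0.055,"dp": [0,-0.001,0.075],"spin": 0},
    {"hand": 0.055,"dp": [0,-0.001,0.091],"spin": 0},
    {"hand": 0.055,"dp": [0,-0.001,0.091],"spin": 0},
    {"hand": 0.0,"dp": [0,-0.001,0.091],"spin": 0},
    {"hand": 0.0,"dp": [0,-0.001,0.091],"spin": 0},
    {"hand": 0.0,"dp": [0,-0.001,0.091],"spin": 0},
    {"hand": 0.0,"dp": [0,-0.001,0.091],"spin": 0},
    {"hand": 0.0,"dp": [0,-0.001,0.091],"spin": 0}
  ],
  "grip_force": 20
}}

```text
time: 8.4
tcp_pos: [503.9, 300.8, 83.6]
ee_rot: [[-1.0, 0.023, 0.006], [0.023, 1.0, 0.013], [-0.006, 0.013, -1.0]]
contact_force: [1.7, -1.5, 6.5]
grip_width: 0.343
```

```bash
python3 to.py 502 301 81 88.8
python3 - <<'E'
from h import *
print(tri([337.8,229.2],[295.3,250.1]),plane("top",[295.3,250.1],130),plane("scene",[337.8,229.2],130))
for n,f,roi in(("top","t3",(285,240,305,258)),("scene","s3",(325,222,350,245))):
    im=cv2.imread(f"pics/{f}.png");r=blob(im,(8,100,90),(24,255,255),roi);print(n,r[0],r[1])
    print([proj(n,np.array([543,64.6,130])+k*np.array([.5,0,-.866])) for k in(0,6,18)])
E
```

```text
t 8.4 tcp [503.8888 300.8049  83.5562] F [ 1.7355 -1.4744  6.5474] grip 0.34326746564889854
dp [0.0019 0.0001 0.0025]
yaw y 88.68396982685215 spin -0.11603017314784836 zaxis [ 0.0064  0.0133 -0.9999] q [ 0.5138  0.5974  1.812   0.0128  0.7201 -1.0435]
(array([541.31455752,  65.84504986, 130.11817677]), np.float64(3.024604505714032)) [540.73167431  64.45402657 130.        ] [541.63085924  67.37354253 130.        ]
top [293 245   5   6  23] [295.08695652 247.7826087 ]
[array([295.2268649 , 249.11912218]), array([295.32474186, 248.18786257]), array([295.51801103, 246.34898486])]
scene [335 229   6   9  44] [337.54545455 232.93181818]
[array([336.92429273, 230.00526421]), array([337.54990346, 232.68717998]), array([338.79425287, 238.02155189])]
```

Gripped (29 mm wide). I'll tip the coupler in the pads 30° about its flange edge on the rubber pad, top towards the robot.

Emit:
{"name": "play_rows", "arguments": {
  "deltas": [
    {"hand": 0.0,"dp": [0.007,0,0],"spin": 0},
    {"hand": 0.0,"dp": [0.0137,0,-0.001],"spin": 0},
    {"hand": 0.0,"dp": [0.0207,0,-0.001],"spin": 0},
    {"hand": 0.0,"dp": [0.0276,0,-0.0005],"spin": 0},
    {"hand": 0.0,"dp": [0.0345,0,0.001],"spin": 0},
    {"hand": 0.0,"dp": [0.0412,0,0.0025],"spin": 0},
    {"hand": 0.0,"dp": [0.042,0,0.0025],"spin": 0}
  ]
}}

```text
time: 9.1
tcp_pos: [464.1, 302.9, 83.0]
ee_rot: [[-1.0, 0.022, 0.013], [0.022, 1.0, 0.016], [-0.012, 0.016, -1.0]]
contact_force: [5.0, -2.9, 11.8]
grip_width: 0.346
```

```bash
python3 to.py 502 301 81 88.8
python3 - <<'E'
from h import *
s=eyes.read_camera("scene");cv2.imwrite("pics/s4.png",s);cv2.imwrite("pics/m4.png",crop(s,(365,130,465,250),5))
E
```

```text
t 9.1 tcp [464.0548 302.8696  83.0061] F [ 5.037  -2.8589 11.7612] grip 0.34560817446258973
dp [-0.0379 -0.0011  0.0025]
yaw y 88.75668132944544 spin -0.04331867055455518 zaxis [ 0.0126  0.0158 -0.9998] q [ 0.5533  0.5628  1.8905  0.011   0.6694 -1.0042]
```

View pics/m4.png

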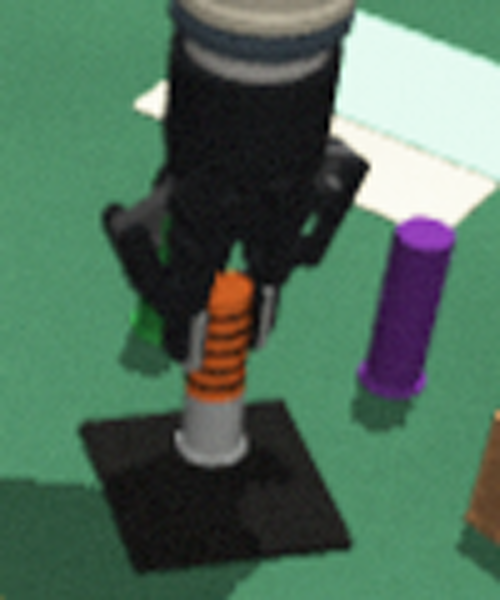

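Run:
```python
from h import *
print(plane("scene",[413.6,226.6],8),plane("scene",[407.4,220.4],8))
print("top face px",(230/5+365,278/5+130),plane("scene",(411,186.5),100))
for th in(0,15,30):
    for x in(462,):
        c=np.array([464,302.9,83]);a=np.array([-np.sin(np.radians(th)),0,np.cos(np.radians(th))])
        print(th,proj("scene",c-76*a),proj("scene",c+19*a))
```

```text
[503.12344558 302.77069404   8.        ] [476.75139078 301.9380379    8.        ]
top face px (411.0, 185.6) [458.27631801 311.08630859 100.        ]
0 [404.87095738 217.60117312] [409.60172857 188.08472124]
15 [409.33569203 221.45341446] [408.41916743 187.17771511]
30 [413.87961592 223.6002531 ] [407.25828161 186.76368919]
```

The scene crop shows the coupler tilted only about 10°: its mouth slid about 26 mm over the pad. I'll lift, go back and drag again pressing harder; past 13° the press itself helps the tilt.

Emit:
{"name": "play_rows", "arguments": {
  "deltas": [
    {"hand": 0.0,"dp": [0,0,-0.012],"spin": 0},
    {"hand": 0.0,"dp": [-0.025,0,-0.012],"spin": 0},
    {"hand": 0.0,"dp": [-0.027,0,0.0],"spin": 0},
    {"hand": 0.0,"dp": [-0.025,0,0.004],"spin": 0},
    {"hand": 0.0,"dp": [-0.018,0,0.005],"spin": 0},
    {"hand": 0.0,"dp": [-0.011,0,0.0055],"spin": 0},
    {"hand": 0.0,"dp": [-0.004,0,0.006],"spin": 0},
    {"hand": 0.0,"dp": [0.003,0,0.007],"spin": 0},
    {"hand": 0.0,"dp": [0.007,0,0.0075],"spin": 0}
  ]
}}

```text
time: 10.05
tcp_pos: [456.8, 303.4, 75.5]
ee_rot: [[-1.0, 0.021, 0.013], [0.022, 1.0, 0.016], [-0.013, 0.016, -1.0]]
contact_force: [3.9, 0.7, 1.8]
grip_width: 0.345
```

```bash
cat > tilt.py <<'E'
from h import *
import sys
np.set_printoptions(precision=1,suppress=True)
s=eyes.read_camera("scene");cv2.imwrite(sys.argv[1],s);st=monitor.read_state();c=st["tcp_pos"]
print("tcp",c,"F",st["contact_force"],st["ee_rot"][:,2])
u,v=proj("scene",c)
roi=[int(u)-35,int(v)-30,int(u)+40,int(v)+60];h=cv2.cvtColor(s,cv2.COLOR_BGR2HSV)
x0,y0,x1,y1=roi
m=cv2.inRange(h[y0:y1,x0:x1],(3,150,60),(17,255,255));ys,xs=np.nonzero(cv2.morphologyEx(m,cv2.MORPH_CLOSE,np.ones((3,3))))
l=cv2.fitLine(np.c_[xs,ys].astype(np.float32),2,0,.01,.01).ravel();print("orange dir",l[:2]*np.sign(l[1]),"at",l[2:]+[x0,y0],"rows",ys.min()+y0,ys.max()+y0)
for th in(0,10,20,25,30,35,40):
    a=np.array([-np.sin(np.radians(th)),0,np.cos(np.radians(th))]);p=proj("scene",c-77*a);q=proj("scene",c+19*a);d=(p-q)/np.linalg.norm(p-q);print(th,"dir",d,"mouth",p,"top",q)
cv2.imwrite(sys.argv[1][:-4]+"z.png",crop(s,roi,6))
E
python3 tilt.py pics/s5.png
```

```text
tcp [456.2 303.2  75.3] F [1.7 1.4 5.5] [ 0.  0. -1.]
orange dir [0. 1.] at [409.2 198. ] rows 185 210
0 dir [-0.2  1. ] mouth [402.9 218.3] top [407.5 188.8]
10 dir [-0.  1.] mouth [405.8 221. ] top [406.7 188.1]
20 dir [0.1 1. ] mouth [408.9 223.1] top [405.9 187.7]
25 dir [0.1 1. ] mouth [410.4 223.8] top [405.6 187.5]
30 dir [0.2 1. ] mouth [411.9 224.3] top [405.2 187.5]
35 dir [0.2 1. ] mouth [413.3 224.6] top [404.8 187.4]
40 dir [0.3 1. ] mouth [414.8 224.7] top [404.5 187.5]
```

View pics/s5z.png

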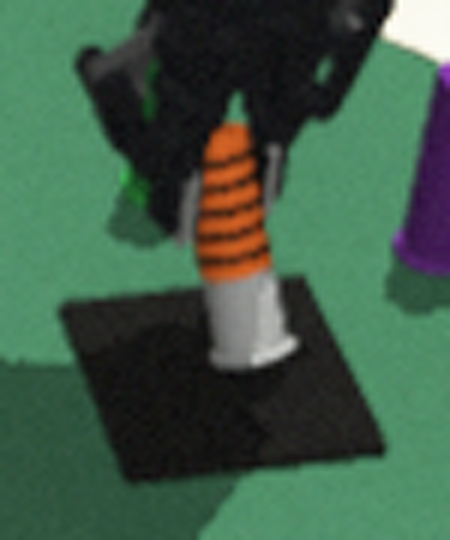

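Now it is leaning well: nose and flange point away from the robot at about 28–30°. I'll work out the mouth relative to the TCP from this picture.

Run:
```python
from h import *
np.set_printoptions(precision=2,suppress=True)
c=np.array([456.2,303.2,75.3]);u,v=proj("scene",c);x0,y0=int(u)-35,int(v)-30
px=lambda x,y:np.array([x0+(x+.5)/6-.5,y0+(y+.5)/6-.5])
m=plane("scene",px(254,347),15);print("mouth",m,m-c)
n=px(237,275);print("handle/nose joint",n)
for s in(66,70,74,78):
  for th in(25,30,35):
    a=np.array([-np.sin(np.radians(th)),0,np.cos(np.radians(th))]);print(s,th,"z mouth edge",(c-s*a)[2]-18*np.sin(np.radians(th)),"mouth px",(proj("scene",c-s*a)-[x0,y0])*6,"joint",(proj("scene",c-(s-36)*a)-[x0,y0])*6,"top",(proj("scene",c+(96-s)*a)-[x0,y0])*6)
st=monitor.read_state();print(st["tcp_pos"],st["contact_force"])
```

```text
mouth [492.28 306.99  15.  ] [ 36.08   3.79 -60.3 ]
handle/nose joint [410.08 209.42]
66 25 z mouth edge 7.876557344248513 mouth px [232.97 334.68] joint [222.3  254.14] top [203.94 115.6 ]
66 30 z mouth edge 9.142323350227047 mouth px [240.69 337.23] joint [225.82 255.14] top [200.4  114.89]
66 35 z mouth edge 10.911589222607711 mouth px [248.28 338.66] joint [229.26 255.62] top [196.98 114.71]
70 25 z mouth edge 4.2513261961019095 mouth px [234.14 343.51] joint [223.49 263.19] top [205.18 125.01]
70 30 z mouth edge 5.67822173508929 mouth px [242.33 346.26] joint [227.48 264.34] top [202.12 124.37]
70 35 z mouth edge 7.63498104545174 mouth px [250.38 347.82] joint [231.38 264.9 ] top [199.15 124.21]
74 25 z mouth edge 0.6260950479553058 mouth px [235.31 352.32] joint [224.69 272.2 ] top [206.43 134.4 ]
74 30 z mouth edge 2.2141201199515326 mouth px [243.96 355.26] joint [229.15 273.52] top [203.83 133.84]
74 35 z mouth edge 4.358372868295776 mouth px [252.47 356.97] joint [233.51 274.17] top [201.32 133.69]
78 25 z mouth edge -2.999136100191291 mouth px [236.47 361.1 ] joint [225.88 281.2 ] top [207.67 143.75]
78 30 z mouth edge -1.2499814951862174 mouth px [245.59 364.25] joint [230.81 282.67] top [205.55 143.29]
78 35 z mouth edge 1.0817646911398047 mouth px [254.57 366.1 ] joint [235.63 283.43] top [203.49 143.15]
[456.17 303.24  75.33] [1.72 1.4  5.46]
```

Emit:
{"name": "play_rows", "arguments": {
  "deltas": [
    {"hand": 0.0,"dp": [-0.003,0,-0.02],"spin": 0},
    {"hand": 0.0,"dp": [-0.003,0,-0.06],"spin": 0},
    {"hand": 0.0,"dp": [-0.003,0,-0.1],"spin": 0},
    {"hand": 0.0,"dp": [-0.003,-0.01,-0.14],"spin": 0},
    {"hand": 0.0,"dp": [-0.01,-0.05,-0.148],"spin": 0},
    {"hand": 0.0,"dp": [-0.02,-0.09,-0.148],"spin": 0},
    {"hand": 0.0,"dp": [-0.03,-0.13,-0.148],"spin": 0},
    {"hand": 0.0,"dp": [-0.04,-0.17,-0.148],"spin": 0},
    {"hand": 0.0,"dp": [-0.05,-0.21,-0.148],"spin": 0},
    {"hand": 0.0,"dp": [-0.05,-0.236,-0.146],"spin": 0}
  ]
}}

```text
time: 11.1
tcp_pos: [498.3, 61.6, 217.0]
ee_rot: [[-1.0, 0.023, 0.009], [0.023, 1.0, 0.015], [-0.008, 0.015, -1.0]]
contact_force: [0.1, 0.7, -3.4]
grip_width: 0.345
```

```bash
python3 to.py 499 64.2 203.5 88.8;python3 - <<'E'
from h import *
np.set_printoptions(precision=2,suppress=True)
s=eyes.read_camera("scene");t=eyes.read_camera("top");c=monitor.read_state()["tcp_pos"];print(c)
a=crop(s,(285,170,375,260),6);b=crop(t,(270,210,330,290),4.2)
W=np.zeros((540,800,3),np.uint8);W[:540,:540]=a;W[:336,540:792]=b;cv2.imwrite("pics/m6.png",W)
a=np.array([-.5,.01,.866]);m=c+[35.5,1,-60.5]
print("pred mouth",m,"scene",(proj("scene",m)-[285,170])*6,"tip scene",(proj("scene",[542,65,130])-[285,170])*6)
print("joint",(proj("scene",m+36*a)-[285,170])*6,"end",(proj("scene",m+96*a)-[285,170])*6)
E
```

```text
t 11.1 tcp [498.268   61.5932 216.9566] F [ 0.1329  0.6716 -3.4422] grip 0.34490460172207743
dp [-0.0006  0.0024  0.0135]
yaw y 88.6959764105927 spin -0.10402358940729073 zaxis [ 0.0085  0.0152 -0.9998] q [ 0.0912  0.2854  1.9315  0.0182  0.9149 -1.4678]
[496.97  61.13 216.3 ]
pred mouth [532.47  62.13 155.8 ] scene [292.07 288.89] tip scene [311.25 357.93]
joint [269.68 188.68] end [231.22  16.57]
```

View pics/m6.png

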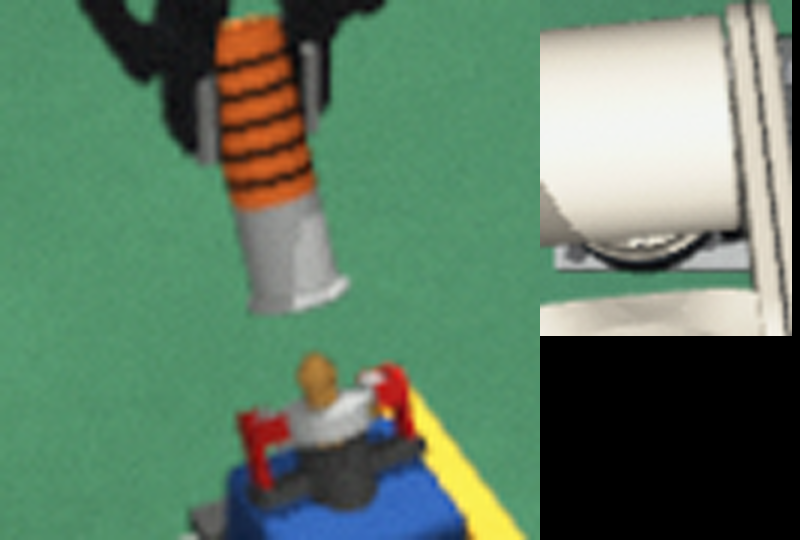

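The coupler leans over the nipple and the carriage is still on the stop. Mouth is at about (299,298), joint (277,193), end (250,24) and nipple tip (316,356) in the crop. Next I'll fit the tilt from the scene picture.

Run:
```python
from h import *
from scipy.optimize import least_squares
np.set_printoptions(precision=2,suppress=True)
pr=lambda X:(proj("scene",X)-[285,170])*6
c=np.array([497,61.1,216.3])
for th in(15,20,25,30):
    a=np.array([-np.sin(np.radians(th)),0,np.cos(np.radians(th))])
    M,E=pr(c-70*a),pr(c+26*a);print(th,"slope",(M-E)[0]/(M-E)[1],"len",np.linalg.norm(M-E))
for bias in((0,0),(4,-3)):
  def X(p,k): return np.array([p[0]-k*np.sin(p[2]),62.1+(p[3]*k),p[1]+k*np.cos(p[2])])
  ob=np.array([[299,298],[277,195],[259,100],[250,24]],float)-bias
  def f(p):
    return np.r_[(pr(X(p,0))-ob[0]),(pr(X(p,36))-ob[1]),(pr(X(p,70))[0]-ob[2][0]-0.0),(pr(X(p,96))-ob[3]),(p[3]+.015)*300]
  r=least_squares(f,[532,156,.5,0]);print(bias,r.x[:2],np.degrees(r.x[2]),r.x[3],"mouth-tcp",r.x[:2]-c[[0,2]],r.fun)
a=np.array([-.5,.01,.866]);n=np.array([542,65,130]);print("nipple tip/collar",pr(n),pr(n-18*a))
```

```text
15 slope 0.13104861802386944 len 256.39159394141814
20 slope 0.16672367594782864 len 265.5208853987882
25 slope 0.20083380536263598 len 273.03767903043826
30 slope 0.23397241209651048 len 278.85034526704356
(0, 0) [537.46 157.32] 23.097819183993817 -0.009296008345664698 mouth-tcp [ 40.46 -58.98] [-0.35 -3.75  2.58  1.34  2.02 -3.57  2.08  1.71]
(4, -3) [534.7  153.95] 23.454908363010958 -0.008411429568515483 mouth-tcp [ 37.7  -62.35] [-0.1  -4.21  2.68  1.19  1.96 -3.73  2.62  1.98]
nipple tip/collar [311.25 357.93] [322.01 406.16]
```

Emit:
{"name": "play_rows", "arguments": {
  "deltas": [
    {"hand": 0.0,"dp": [-0.0065,0.003,0.009],"spin": 0},
    {"hand": 0.0,"dp": [-0.0065,0.003,0.017],"spin": 0},
    {"hand": 0.0,"dp": [-0.0085,0.003,0.0205],"spin": 0},
    {"hand": 0.0,"dp": [-0.0105,0.003,0.024],"spin": 0},
    {"hand": 0.0,"dp": [-0.0125,0.003,0.0275],"spin": 0},
    {"hand": 0.0,"dp": [-0.0135,0.003,0.0292],"spin": 0},
    {"hand": 0.0,"dp": [-0.0135,0.003,0.0292],"spin": 0}
  ],
  "grip_force": 20
}}

```text
time: 11.9
tcp_pos: [509.9, 64.5, 186.4]
ee_rot: [[-1.0, 0.025, 0.004], [0.025, 1.0, 0.015], [-0.004, 0.015, -1.0]]
contact_force: [-1.2, 1.6, -7.2]
grip_width: 0.342
```

```bash
python3 to.py 521.5 64.1 167.8 88.8;python3 - <<'E'
from h import *
np.set_printoptions(precision=2,suppress=True)
s=eyes.read_camera("scene");cv2.imwrite("pics/s7.png",s)
m=blob(s,(8,100,90),(24,255,255),(325,222,350,245));print("brass",m[0],m[1])
E
```

```text
t 11.9 tcp [509.9457  64.5418 186.4442] F [-1.1769  1.6348 -7.2187] grip 0.3421629884370974
dp [-0.0115 -0.0004  0.0187]
yaw y 88.59171193211353 spin -0.20828806788647114 zaxis [ 0.0041  0.0149 -0.9999] q [ 0.0948  0.3496  1.9255  0.0191  0.8611 -1.4638]
brass [337 236   4   2   7] [338.29 236.43]
```

Emit:
{"name": "play_rows", "arguments": {
  "deltas": [
    {"hand": 0.0,"dp": [-0.0015,-0.0003,0.0026],"spin": 0},
    {"hand": 0.0,"dp": [-0.003,-0.0003,0.0052],"spin": 0},
    {"hand": 0.0,"dp": [-0.0045,-0.0003,0.0078],"spin": 0},
    {"hand": 0.0,"dp": [-0.005,-0.0003,0.0087],"spin": 0},
    {"hand": 0.0,"dp": [-0.005,-0.0003,0.0087],"spin": 0}
  ]
}}

```text
time: 12.45
tcp_pos: [514.4, 64.6, 178.6]
ee_rot: [[-1.0, 0.025, 0.003], [0.025, 1.0, 0.016], [-0.003, 0.016, -1.0]]
contact_force: [-9.2, 3.8, 5.5]
grip_width: 0.345
```

```bash
python3 to.py 521.5 64.1 167.8 88.8;python3 - <<'E'
from h import *
np.set_printoptions(precision=2,suppress=True)
s=eyes.read_camera("scene");cv2.imwrite("pics/s8.png",s)
h=cv2.cvtColor(s[225:250,320:355],cv2.COLOR_BGR2HSV);m=cv2.inRange(h,(8,100,90),(24,255,255));print("brass px",cv2.countNonZero(m),monitor.read_state()["moment"])
E
```

```text
t 12.45 tcp [514.3621  64.5862 178.5974] F [-9.1944  3.8205  5.5288] grip 0.34474141117244933
dp [-0.0071 -0.0005  0.0108]
yaw y 88.57955635690716 spin -0.22044364309283537 zaxis [ 0.003   0.0156 -0.9999] q [ 0.0936  0.3679  1.9205  0.0204  0.8488 -1.4658]
brass px 21 [0.64 1.56 0.14]
```

Emit:
{"name": "play_rows", "arguments": {
  "deltas": [
    {"hand": 0.0,"dp": [0.0005,-0.0003,0.002],"spin": 0},
    {"hand": 0.0,"dp": [0.0,-0.0003,0.003],"spin": 0},
    {"hand": 0.0,"dp": [-0.0005,-0.0003,0.004],"spin": 0},
    {"hand": 0.0,"dp": [-0.0005,-0.0003,0.004],"spin": 0}
  ]
}}

```text
time: 12.9
tcp_pos: [515.1, 64.6, 176.0]
ee_rot: [[-1.0, 0.025, 0.004], [0.025, 1.0, 0.016], [-0.004, 0.016, -1.0]]
contact_force: [-9.1, 2.0, 9.6]
grip_width: 0.345
```

```bash
python3 to.py 521.5 64.1 167.8 88.8;python3 - <<'E'
from h import *
s=eyes.read_camera("scene");t=eyes.read_camera("top");cv2.imwrite("pics/s9.png",s)
cv2.imwrite("pics/m9.png",crop(s,(290,180,380,260),8)[:, :720])
print(monitor.read_state()["moment"])
E
```

```text
t 12.9 tcp [515.124   64.6    176.0216] F [-9.0927  1.9832  9.5764] grip 0.3451228410780224
dp [-0.0064 -0.0005  0.0082]
yaw y 88.57520932039637 spin -0.22479067960362897 zaxis [ 0.0042  0.0162 -0.9999] q [ 0.0933  0.3725  1.9212  0.0211  0.8423 -1.4666]
[0.37925437 1.22787867 0.04658517]
```

View pics/m9.png

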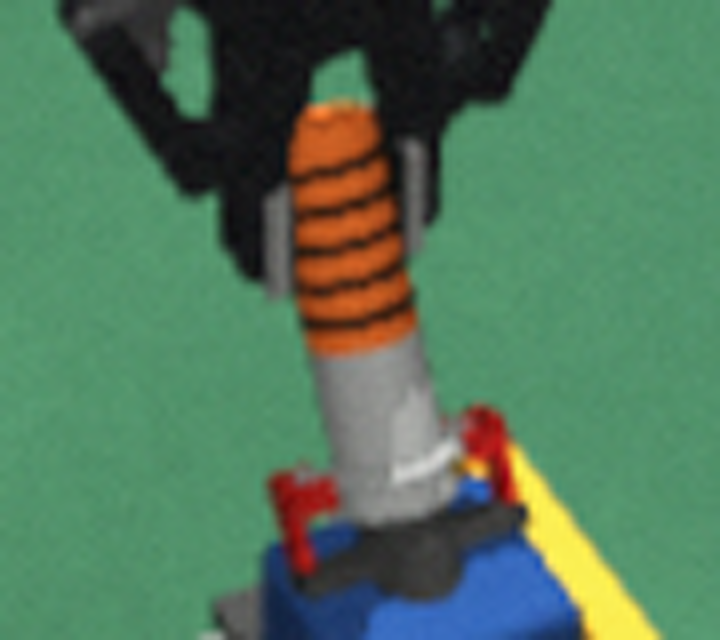

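Flange sits on the collar between the rollers, about 15 N axial. By the picture the coupler is still a few degrees too upright (slope 0.17 against 0.22 for the nipple). I'll shift the grip across the axis to square it, then tighten and press.

Emit:
{"name": "play_rows", "arguments": {
  "deltas": [
    {"hand": 0.0,"dp": [0.002,0,0.002],"spin": 0},
    {"hand": 0.0,"dp": [0.004,0,0.003],"spin": 0},
    {"hand": 0.0,"dp": [0.0055,0,0.004],"spin": 0},
    {"hand": 0.0,"dp": [0.006,0,0.0045],"spin": 0},
    {"hand": 0.0,"dp": [0.006,0,0.0045],"spin": 0}
  ]
}}

```text
time: 13.5
tcp_pos: [512.4, 64.9, 174.1]
ee_rot: [[-1.0, 0.025, 0.012], [0.025, 1.0, 0.017], [-0.012, 0.017, -1.0]]
contact_force: [-2.4, 1.2, 9.9]
grip_width: 0.342
```

```bash
cat > ax.py <<'E'
from h import *
import sys
np.set_printoptions(precision=3,suppress=True)
def sl(s):
    r=s[180:260,300:360];h=cv2.cvtColor(r,cv2.COLOR_BGR2HSV);m=cv2.inRange(h,(3,150,60),(16,255,255))
    m=cv2.morphologyEx(m,cv2.MORPH_CLOSE,np.ones((5,5)));k,l,q,c=cv2.connectedComponentsWithStats(m);i=1+np.argmax(q[1:,4])
    ys,xs=np.nonzero(l==i);return np.polyfit(ys,xs,1)[0],q[i],c[i]+[300,180]
print("before",sl(cv2.imread("pics/s9.png")));s=eyes.read_camera("scene");cv2.imwrite(sys.argv[1],s);print("now",sl(s))
st=monitor.read_state();F=st["contact_force"]+[0,0,2.5];print("axial",F@[-.5,0,.866],"perp",F@[.866,0,.5],"M",st["moment"])
E
python3 to.py 521.5 64.1 167.8;python3 ax.py pics/s10.png
```

```text
t 13.5 tcp [512.3805  64.9392 174.0775] F [-2.3767  1.2388  9.9343] grip 0.3419117409023086
dp [-0.0091 -0.0007  0.0064]
yaw y 88.58196745613651 spin -0.0 zaxis [ 0.0122  0.0166 -0.9998] q [ 0.0946  0.3692  1.9329  0.0209  0.8259 -1.4654]
before (np.float64(0.10263304424765249), array([ 26,  13,  16,  31, 380], dtype=int32), array([332.908, 208.421]))
now (np.float64(0.10992810536350908), array([ 25,  13,  17,  31, 379], dtype=int32), array([332.385, 208.369]))
axial 12.458088713764928 perp 4.490063801811882 M [-0.059  0.008 -0.047]
```

Emit:
{"name": "play_rows", "arguments": {
  "deltas": [
    {"hand": 0.0,"dp": [-0.001,0,0.003],"spin": 0},
    {"hand": 0.0,"dp": [-0.001,0,0.003],"spin": 0},
    {"hand": 0.0,"dp": [-0.002,0,0.005],"spin": 0},
    {"hand": 0.0,"dp": [-0.003,0,0.007],"spin": 0},
    {"hand": 0.0,"dp": [-0.0035,0,0.008],"spin": 0},
    {"hand": 0.0,"dp": [-0.0035,0,0.008],"spin": 0}
  ],
  "grip_force": 60
}}

```text
time: 14.15
tcp_pos: [516.7, 64.9, 167.8]
ee_rot: [[-1.0, 0.025, 0.014], [0.025, 1.0, 0.017], [-0.014, 0.017, -1.0]]
contact_force: [-7.9, -0.1, 11.1]
grip_width: 0.338
```

```bash
python3 to.py 521.5 64.1 167.8;python3 ax.py pics/s11.png
```

```text
t 14.15 tcp [516.7481  64.9124 167.8264] F [-7.8829 -0.1095 11.094 ] grip 0.3382909491546317
dp [-0.0048 -0.0007  0.0001]
yaw y 88.57867690241586 spin -0.0 zaxis [ 0.0141  0.0166 -0.9998] q [ 0.0939  0.3841  1.9284  0.0209  0.8136 -1.4662]
before (np.float64(0.10263304424765249), array([ 26,  13,  16,  31, 380], dtype=int32), array([332.908, 208.421]))
now (np.float64(0.1040858562829614), array([ 27,  17,  16,  31, 370], dtype=int32), array([333.419, 212.108]))
axial 16.12772503382126 perp -0.5631102237524246 M [-0.179  1.087 -0.049]
```

Emit:
{"name": "play_rows", "arguments": {
  "deltas": [
    {"hand": 0.0,"dp": [-0.001,0,0.003],"spin": 0},
    {"hand": 0.0,"dp": [-0.0015,0,0.0045],"spin": 0},
    {"hand": 0.0,"dp": [-0.002,0,0.0055],"spin": 0},
    {"hand": 0.0,"dp": [-0.0025,0,0.0065],"spin": 0},
    {"hand": 0.0,"dp": [-0.0025,0,0.0065],"spin": 0}
  ]
}}

```text
time: 14.7
tcp_pos: [517.0, 64.9, 167.3]
ee_rot: [[-1.0, 0.025, 0.011], [0.025, 1.0, 0.017], [-0.01, 0.017, -1.0]]
contact_force: [-38.3, -0.7, 71.4]
grip_width: 0.336
```

```bash
python3 to.py 521.5 64.1 167.8;python3 ax.py pics/s12.png
```

```text
t 14.7 tcp [516.9979  64.9379 167.3314] F [-38.3027  -0.7198  71.4319] grip 0.3356258135401646
dp [-0.0045 -0.0007 -0.0004]
yaw y 88.57306808387395 spin -0.0 zaxis [ 0.0107  0.0166 -0.9998] q [ 0.0937  0.3864  1.9261  0.0213  0.817  -1.4666]
before (np.float64(0.10263304424765249), array([ 26,  13,  16,  31, 380], dtype=int32), array([332.908, 208.421]))
now (np.float64(0.10226915515846108), array([ 27,  17,  16,  31, 367], dtype=int32), array([333.496, 212.237]))
axial 82.74308345694062 perp 3.106125509631923 M [-0.287  5.381 -0.03 ]
```

Emit:
{"name": "play_rows", "arguments": {
  "deltas": [
    {"hand": 0.0,"dp": [-0.0015,0,0.0027],"spin": 0},
    {"hand": 0.0,"dp": [-0.0015,0,0.0027],"spin": 0},
    {"hand": 0.0,"dp": [-0.0015,0,0.0027],"spin": 0}
  ]
}}

```text
time: 15.05
tcp_pos: [517.2, 64.9, 167.8]
ee_rot: [[-1.0, 0.025, 0.009], [0.025, 1.0, 0.017], [-0.009, 0.017, -1.0]]
contact_force: [-21.2, 0.2, 35.1]
grip_width: 0.339
```

```bash
python3 to.py 521.5 64.1 167.8;python3 ax.py pics/s13.png
python3 - <<'E'
from h import *
np.set_printoptions(precision=2,suppress=True)
for f in("s3","s9","s11","s12","s13"):
    im=cv2.imread(f"pics/{f}.png");h=cv2.cvtColor(im,cv2.COLOR_BGR2HSV)
    m=cv2.inRange(h,(0,170,60),(4,255,255))|cv2.inRange(h,(174,170,60),(180,255,255))
    out=[]
    for x0,x1 in((318,336),(344,362)):
        ys,xs=np.nonzero(m[225:262,x0:x1]);out.append((len(xs),xs.mean()+x0,ys.mean()+225,xs.min()+x0,xs.max()+x0))
    y=blob(im,(18,150,80),(35,255,255),(335,225,385,290));b=cv2.inRange(h[240:300,315:370],(105,120,50),(125,255,255))
    print(f,np.array(out).round(2).tolist(),"yel",y[0],"blue",cv2.boundingRect(b))
print("exp px shift s9->s12",proj("scene",[517,65,167.3])-proj("scene",[515.1,65,176]), "axis travel 8.5mm")
E
```

```text
t 15.05 tcp [517.2105  64.8935 167.7982] F [-21.1898   0.1662  35.0709] grip 0.3386602973893741
dp [-0.0043 -0.0007  0.    ]
yaw y 88.5704125047367 spin -0.0 zaxis [ 0.009   0.0166 -0.9998] q [ 0.0935  0.3865  1.9244  0.0214  0.8203 -1.4668]
before (np.float64(0.10263304424765249), array([ 26,  13,  16,  31, 380], dtype=int32), array([332.908, 208.421]))
now (np.float64(0.09746397419915578), array([ 27,  17,  16,  31, 370], dtype=int32), array([333.495, 212.246]))
axial 44.95425856678376 perp 0.1474238715518439 M [-0.223  3.217 -0.082]
s3 [[50.0, 328.04, 243.56, 325.0, 332.0], [39.0, 350.69, 236.21, 348.0, 353.0]] yel [354 236  22  50 375] blue (8, 0, 39, 40)
s9 [[46.0, 327.28, 244.17, 324.0, 331.0], [34.0, 350.97, 235.53, 348.0, 353.0]] yel [354 236  22  50 368] blue (8, 0, 39, 40)
s11 [[49.0, 328.18, 243.43, 325.0, 332.0], [37.0, 350.65, 236.03, 348.0, 353.0]] yel [353 235  23  51 371] blue (8, 0, 39, 40)
s12 [[47.0, 328.23, 243.36, 325.0, 332.0], [38.0, 350.66, 236.16, 348.0, 353.0]] yel [353 235  23  51 372] blue (8, 0, 39, 40)
s13 [[46.0, 328.15, 243.57, 325.0, 332.0], [36.0, 350.67, 236.17, 348.0, 353.0]] yel [353 235  23  51 372] blue (8, 0, 39, 40)
exp px shift s9->s12 [0.4  3.75] axis travel 8.5mm
```

The jaws were splayed while pressing (s9) and are back at their rest pixels now, so the flange has snapped under them. The 45 N axial force is against the end stop. I'll ease the push a little, settle and check.

Emit:
{"name": "play_rows", "arguments": {
  "deltas": [
    {"hand": 0.0,"dp": [-0.0011,0,0.0019],"spin": 0},
    {"hand": 0.0,"dp": [-0.0011,0,0.0019],"spin": 0},
    {"hand": 0.0,"dp": [-0.0011,0,0.0019],"spin": 0},
    {"hand": 0.0,"dp": [-0.0011,0,0.0019],"spin": 0},
    {"hand": 0.0,"dp": [-0.0011,0,0.0019],"spin": 0}
  ]
}}

```text
time: 15.6
tcp_pos: [517.3, 64.9, 168.0]
ee_rot: [[-1.0, 0.025, 0.007], [0.025, 1.0, 0.017], [-0.007, 0.017, -1.0]]
contact_force: [-15.7, 0.5, 22.6]
grip_width: 0.34
```

```bash
python3 ax.py pics/s14.png; python3 ax.py pics/s15.png
python3 - <<'E'
from h import *
im=cv2.imread("pics/s15.png");h=cv2.cvtColor(im,cv2.COLOR_BGR2HSV)
m=cv2.inRange(h,(0,170,60),(4,255,255))|cv2.inRange(h,(174,170,60),(180,255,255))
for x0,x1 in((318,336),(344,362)):
    ys,xs=np.nonzero(m[225:262,x0:x1]);print(xs.mean()+x0,ys.mean()+225)
s=monitor.read_state();print(s["tcp_pos"],s["contact_force"],s["grip_width"],s["time"])
# bystanders: difference to first picture
a=cv2.imread("pics/scene0.png")
for n,(x0,y0,x1,y1) in dict(tape=(405,260,465,315),carton=(455,190,535,260),wrench=(105,290,145,365),can=(310,325,355,400)).items():
    print(n,cv2.absdiff(a[y0:y1,x0:x1],im[y0:y1,x0:x1]).mean())
E
```

```text
before (np.float64(0.10263304424765249), array([ 26,  13,  16,  31, 380], dtype=int32), array([332.908, 208.421]))
now (np.float64(0.09618382452959859), array([ 27,  17,  16,  31, 371], dtype=int32), array([333.507, 212.221]))
axial 30.205309446859484 perp -1.0156691448866049 M [-0.083  2.372 -0.064]
before (np.float64(0.10263304424765249), array([ 26,  13,  16,  31, 380], dtype=int32), array([332.908, 208.421]))
now (np.float64(0.09618382452959859), array([ 27,  17,  16,  31, 371], dtype=int32), array([333.507, 212.221]))
axial 30.230264249601355 perp -2.2688385083525073 M [-0.093  2.39  -0.059]
328.17391304347825 243.6304347826087
350.64864864864865 236.02702702702703
[517.30892324  64.86347212 168.01398105] [-17.08069782  -0.33798934  22.54609161] 0.33672973435021664 15.7
tape 3.360909090909091
carton 3.2701190476190476
wrench 3.570777777777778
can 3.367604938271605
```

```bash
python3 -c "
from bench import finish_job
print(finish_job())"
```

```text
the job is handed in; nothing more can be done
None
```

I wound the wheel until the carriage hit the yellow stop, then pressed the orange coupler onto the nipple. I handed the job in at 15.7 s with the gripper still holding it pressed there.

**Winding:** At the end the knob pushed back with 41 N over about 1 mm of motion. The pictures show no gap between carriage and stop. The later pictures show the same carriage and stop edges to within a pixel.

**Coupler:** The arm interface can't tilt the tool, so I tipped the coupler in the pads by dragging its flange over the rubber pad. The first drag mostly slid, giving only about 10°; the second, pressing harder, gave about 25–30°.

**Pressing home:**
- **Snap:** The red jaws spread as the flange passed, then came back to their rest pixels.
- **End stop:** The force rose sharply to 83 N with 0.5 mm of motion, below the 120 N wrist limit. I then eased it to a steady 30 N along the nipple, at 60 N grip.
- **Other objects:** The areas around the tape, carton, wrench and can look the same as in the first picture.

**Less certain:**
- **Squareness:** The picture estimates of the coupler's tilt disagreed by about 5°, one suggesting it stood slightly too upright. I take it as square from the jaws closing and the small final sideways force of 1–2 N.
- **Snap evidence:** After the 12 allowed pictures, the snap was confirmed only by force and pixel measurements, not by eye.

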